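# Hook down the fittings-cupboard hatch

## Task

Take the orange hook pole from its wooden rest, put its pin through the brass eye on the cupboard's hatch and swing the hatch gently all the way down to its stop with the pole, then lay the pole back in its rest as it was. The eye may sit anywhere along its slot, so feel for it and never force it; do not let the hatch drop, do not touch the cupboard with the gripper or arm, and leave the other things on the bench alone.

Things in the scene. Friction and masses are not known exactly. Their poses are not given: they have to be found in the camera images.
- cupboard: fixed plywood cupboard on four legs, 340 wide (x) x 200 deep x 325 tall. Origin on the table under the middle of its front face; front looks along its own +y, z up. White drop-down hatch in the front: 298 wide, from 147 to 303 above the table. A roll of tape and a carton fixed on its top reach 355, set 50 or more behind the front.
- hatch (a joint): hatch angle: 0 upright and closed, grows as its top edge swings out and down towards the cupboard's +y; stop at 1.5 (about level). 2 to 3 N at the eye starts it from upright; beyond about 0.4 to 0.8 rad its weight (0.5 to 0.8 kg) overcomes the hinge friction and it falls unless the pole holds it back.
- hatch_hinge (a point): point on the hinge axis, at the middle of the hatch's lower edge, 150 above the table, 6 behind the outer face. Its axes turn with the hatch: x along the hinge (cupboard's x), y out of the hatch's outer face, z from the hinge up the hatch.
- slot_foot (a point): foot of the eye's slot: at y 32, z 80 in hatch_hinge's axes, 26 off the outer face. Same axes. The eye: brass ring, outside dia 32, hole 12, 6 thick, hole along x, on a stub from the face, clamped (holds 40 N) with its centre 8 to 54 from here along z, same x and y. Its place is not measured: look, or feel for it (pin laid on its rim from above stops 20 over the hole centre).
- pole: loose orange hook pole, 0.18 kg, in its rest at the start. Origin at the middle of its grip, near its balance point. Handle 18 wide (x) x 22 tall (z), from 70 ahead (-y) to 130 behind (+y) the origin; then an 8 dia steel rod to 120 ahead, where it turns square into a flat-ended pin along +x. Grip at the origin from above, fingers closing along x.
- hook (a point): on the pole's pin: the pin is 8 diameter, starts at the rod 15 to the -x side of this point and ends 19 to the +x side; at (15, -120, 0) from the pole's origin. Pole's axes. Pushes of more than 15 N on the eye or hatch would bend things.
- rest: fixed wooden rest, base 70 (x) x 160 (y) x 8, origin under its middle on the table, z up. Two posts 55 either side of the origin along y, 16 long, 46 wide, each with an upward-open slot 26 wide, floor 45 and cheeks to 68 above the table. The pole lies home along the rest's y, hook end to -y, pole origin 56 above the rest's origin.
- glue: loose white glue bottle, 60 dia x 170; bystander; origin under its middle
- screwdriver: loose red screwdriver lying flat; bystander; origin under its middle
- tape: loose yellow tape measure, 70 x 40 x 62 tall; bystander; origin under its middle
- offcut: loose wooden offcut, 120 x 70 x 18; bystander; origin under its middle
- screwjar: loose clear jar with red lid, 64 dia x 80; bystander; origin under its middle
- hammer: loose hammer lying flat; bystander; origin under its middle
- mug: loose blue mug, 90 tall; bystander; origin under its middle
There are look-alikes about, which are no part of the job. What is shaped like the rest but green or pink is not meant.

How it is judged:
On the way, in this order (a step that is already met when the one before it is completed fails the run):
1. the pole is lifted out of its rest (z of pole in the frame of rest above 0.1 m), for 0.1 s.
2. the pole's pin sits through the eye while the hatch swings down past 0.4 rad (x of hook in the frame of slot_foot between -0.014 and 0.01 m and y of hook in the frame of slot_foot between -0.012 and 0.012 m and z of hook in the frame of slot_foot between 0 and 0.062 m and value of joint hatch between 0.4 and 1.2 rad), for 0.1 s.
3. the hatch is brought all the way down with the pin still in the eye (x of hook in the frame of slot_foot between -0.014 and 0.01 m and y of hook in the frame of slot_foot between -0.012 and 0.012 m and z of hook in the frame of slot_foot between 0 and 0.062 m and value of joint hatch above 1.35 rad), for 0.1 s.
At the end, for the whole second after the job is handed in: The hatch is down (joint beyond 1.35 rad) and the pole lies still in the rest's two slots: within 12 mm across and 30 mm along its place, 50 to 62 mm above the rest's origin, within 0.15 rad of the rest's line and upright within 0.2 rad (value of joint hatch above 1.35 rad and x of pole in the frame of rest between -0.012 and 0.012 m and y of pole in the frame of rest between -0.03 and 0.03 m and z of pole in the frame of rest between 0.05 and 0.062 m and angle between the y axis of pole and the y axis of rest, either way round below 0.15 rad and angle between pole's own z axis and vertical below 0.2 rad and linear speed of pole below 0.02 m/s); the robot touches nothing.
It fails at once if the pole pushes or pulls on the cupboard, hatch or eye with more than 15 N (contact force between pole and cupboard above 15 N).
It fails at once if the hatch swings faster than 1.5 rad/s (dropped or jerked) (velocity of joint hatch above 1.5 rad/s).
It fails at once if the gripper or arm touches the cupboard or hatch (contact force between any of the fingers, the arm and cupboard above 1 N).
It fails at once if a bystander is moved more than 30 mm (distance of any of glue, screwdriver, tape, offcut, screwjar, hammer, mug from where it was at the start of the episode above 0.03 m).
It also fails if it takes over 64 s, if anything falls off the work surface, if the arm or the gripper's body presses on something with over 40 N, if the wrist force passes 120 N, or if a joint passes its speed limit or range.

## Robot

A 6-joint arm with a two-finger parallel gripper is mounted at the origin on the work surface. World frame = base frame: x ahead of the robot, y to its left, z up, the work surface at z = 0. Lengths are in m, angles in rad, forces in N, time in s.
With the tool pointing down it reaches from about 0.275 to 0.875 m from the base axis. Payload 12.5 kg.
Tool frame: the origin (TCP) lies on the centre line of the jaws, within the pads' length; the fingertips stand r.finger_overhang ahead of it and the grasp point (between the pads) lies 3 mm ahead of it (r.finger_overhang is the distance from the TCP to the fingertips, in m); z points along the fingers, y is the direction in which the jaws open and shut (so a half turn about z gives the same grasp; the last joint's range is limited). The gripper opens to 85 mm and grips with 20 to 120 N. Pads are 22 mm wide; open, the fingers measure 114 mm over their backs; the gripper's body (76 mm by 85 mm) begins 54 mm behind the grasp point. The pads swing forward as they close: fully open they stand 13 mm farther back than shut.
Start: joints at [-1.323, 0.351, 1.652, -0, 1.139, -0.085], TCP at [0.18, -0.52, 0.253] pointing down, gripper open.
Joint ranges: [-2.75, 2.75], [-0.79, 2.1], [0.01, 2.65], [-1.57, 4.71], [0.07, 3.14], [-2.87, 2.87]. Speed limits (rad/s): [2.22, 2.22, 2.79, 3.14, 3.14, 3.14].

## Interface

Orientations are given as a unit quaternion [x, y, z, w].
In Python, from cell import r, optics gives the robot as it stands. The module is installed in compiled form; this text tells all that it offers. Calls block until the motion is done:
- r.move_to(position, orientation): joint-space move of the TCP to a pose.
- r.move_linear(position, rot=None, vel=0.15): straight line of the TCP; rot=None keeps the orientation; vel is the mean speed in m/s.
- r.set_joints(angles): joint-space move.
- r.set_gripper(opening, squeeze=None): opening from 0.0 (shut) to 1.0 (fully open); squeeze is the grip in N (None keeps the last); returns when the fingers have stopped.
- r.sleep(seconds).
- r.inverse_kinematics(position, orientation): joint angles nearest the present ones, or None.
- optics.get_image(name): name is "scene" or "side" or "wrist"; returns a dict with "pixels" (400x640x3 uint8, red, green, blue), "depth" (400x640 float32, m along the optical axis (not along the pixel's ray), 0 where there is no reading), "fx", "fy", "cx", "cy" (pixels), "camera_from_world" (4x4, takes a point from world to camera coordinates); the wrist camera has in their place "mount" (4x4, takes a point from camera to tool coordinates, whose origin is the TCP and whose axes are the flange's). Camera axes: x right, y down, z forward; pixel columns grow to the right and rows downward; lengths in m; the calibration is good to about 2 mm. A picture is of the moment at which its call begins: read the wrist's pose just before it.
A pose or a line that the arm cannot do raises r.PlanningError and nothing moves.
- r.hand_in(): hands the job in, once; it reports no verdict.
Readings, each from a call of its own:
- r.current_t(): time.
- r.current_q(): joint angles.
- r.current_qvel(): joint speeds.
- r.current_effort(): joint torques, N m.
- r.current_tool_pos(): TCP position.
- r.current_ee_rot(): TCP orientation.
- r.current_contact_force(): force on the tool from outside, world axes, zero at the start.
- r.current_torque(): the same for the moment, N m.
- r.current_opening(): opening from 0.0 (shut) to 1.0 (fully open).
Only numpy, scipy, OpenCV 4.12 (cv2) and the standard library are available. Lean on these libraries where they do the work, as an engineer would, in place of code of your own. Each camera call takes 0.05 s, during which the arm holds its last target.

## Working session

There is one attempt and no reset: what is moved stays moved. The work goes in short steps, each a Python script; the robot and the scene stay as the last script left them, time stands still between calls to the robot, and variables do not carry over. Pictures are saved under pics/ and viewed, and the job is handed in when it is done.

```bash
mkdir -p pics; ls
python3 - <<'E'
from cell import r, optics
import cv2, numpy as np
for n in ["scene","side","wrist"]:
    d=optics.get_image(n)
    cv2.imwrite(f"pics/{n}0.png",d["pixels"][:,:,::-1])
    np.savez(f"pics/{n}0.npz",**d)
    print(n,d["fx"],d["cx"],d["cy"]); print(d.get("camera_from_world",d.get("mount")))
print(r.current_t(), r.current_tool_pos(), r.current_ee_rot(), r.finger_overhang, r.current_contact_force())
E
```

```text
pics
scene 464.66926901452234 319.422812027422 198.86037194653653
[[-0.11915344  0.99283056  0.0094836  -0.05758218]
 [ 0.78637829  0.10019892 -0.6095649  -0.29961083]
 [-0.6061449  -0.06517406 -0.79267944  1.63316388]
 [ 0.          0.          0.          1.        ]]
side 424.0609274590239 326.18341444773654 195.45393089538476
[[-0.84002687 -0.54235356  0.01440366  0.47978273]
 [-0.35703526  0.53261636 -0.76736278  0.2398294 ]
 [ 0.40851031 -0.64974798 -0.6410514   1.16216616]
 [ 0.          0.          0.          1.        ]]
wrist 305.0697562212783 318.39568588215826 198.3424890884566
[[-1.14140164e-03 -9.64669617e-01 -2.63460106e-01  6.62697171e-02]
 [ 9.99999306e-01 -1.17810500e-03 -1.86697954e-05 -1.57576108e-04]
 [-2.92373484e-04 -2.63459945e-01  9.64670292e-01 -1.20706219e-01]
 [ 0.00000000e+00  0.00000000e+00  0.00000000e+00  1.00000000e+00]]
0.15 [ 0.17965109 -0.51959387  0.25289631] [ 9.86187216e-01  1.65633900e-01 -2.62505257e-05 -4.29973396e-04] 0.022 [-0.44161961  0.441123   -0.73367563]
```

View pics/scene0.png

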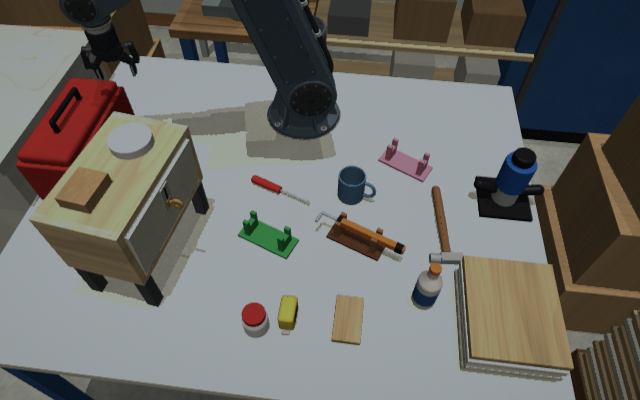

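View pics/side0.png

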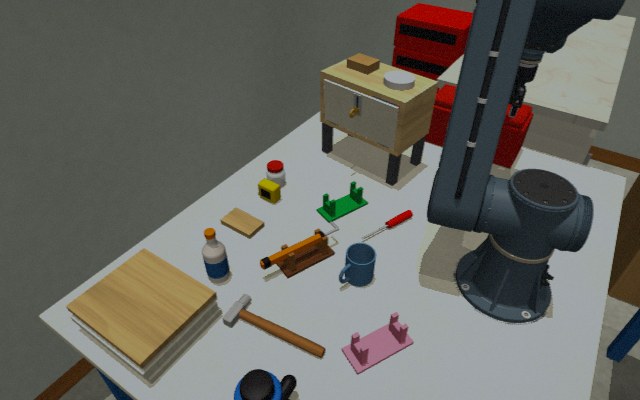

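View pics/wrist0.png

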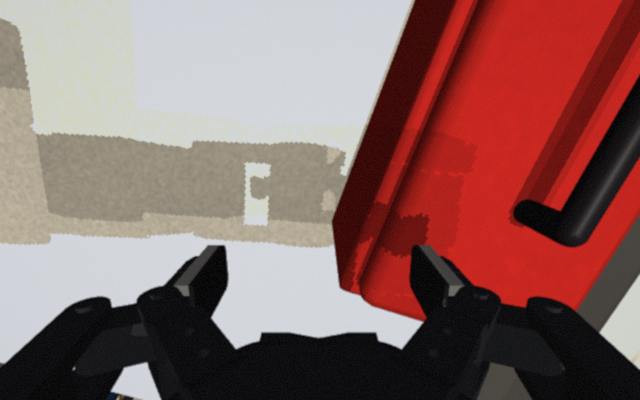

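Three rest-shaped things in the scene view: green at (268,236), pink at (405,163), brown wood at (357,238) with the orange pole lying in it. The wooden one fits the description. I'll check with enlarged crops of it and of the eye.

```bash
cat > h.py <<'E'
import numpy as np, cv2
def load(n): return dict(np.load(f"pics/{n}.npz"))
def cloud(d,T=None):
    # world points HxWx3 ; nan where none
    z=d["depth"].astype(float).copy(); z[z==0]=np.nan
    v,u=np.mgrid[:400,:640]
    P=np.stack([(u-d["cx"])/d["fx"]*z,(v-d["cy"])/d["fy"]*z,z],-1)
    W=np.linalg.inv(d["camera_from_world"]) if T is None else T
    return P@W[:3,:3].T+W[:3,3]
def ray(d,u,v,zplane):
    W=np.linalg.inv(d["camera_from_world"]); o=W[:3,3]
    k=W[:3,:3]@np.array([(u-d["cx"])/d["fx"],(v-d["cy"])/d["fy"],1])
    return o+k*(zplane-o[2])/k[2]
def proj(d,p):
    c=d["camera_from_world"]; q=c[:3,:3]@np.asarray(p)+c[:3,3]
    return d["fx"]*q[0]/q[2]+d["cx"],d["fy"]*q[1]/q[2]+d["cy"]
E
python3 - <<'E'
from h import *
a=load("scene0")["pixels"]; b=load("side0")["pixels"]
def c(i,x0,y0,w,h): return cv2.resize(i[y0:y0+h,x0:x0+w],(400,300),interpolation=cv2.INTER_CUBIC)
o=np.vstack([np.hstack([c(a,300,195,120,90),c(b,240,210,120,90)]),np.hstack([c(a,110,130,120,90),c(b,320,60,120,90)])])
cv2.imwrite("pics/crops.png",o[:,:,::-1])
E
```

```text
(no output)
```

View pics/crops.png

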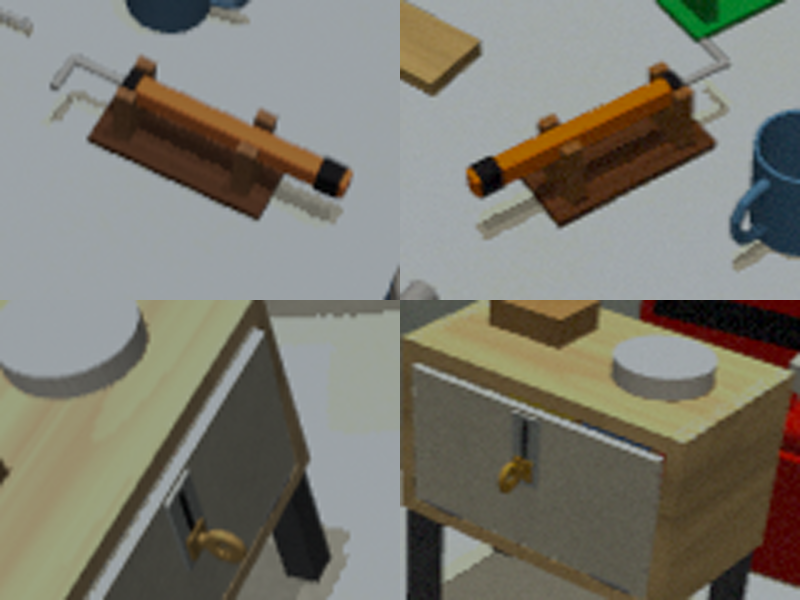

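The crops confirm it: orange pole in the wooden rest, pin pointing towards +x. The brass eye is at scene ≈(174,203) and side ≈(354,112). Next I'll localize these by colour masks and depth.

Run:
```python
from h import *
for n in ["scene0","side0"]:
    d=load(n); P=cloud(d); px=d["pixels"]; hsv=cv2.cvtColor(px,cv2.COLOR_RGB2HSV)
    print(n)
    # pole orange
    box=(slice(205,260),slice(310,410)) if n=="scene0" else (slice(225,275),slice(255,345))
    m=np.zeros((400,640),bool); m[box]=True
    H,S,V=hsv[...,0],hsv[...,1],hsv[...,2]
    o=m&(S>150)&(H>5)&(H<20)&(V>120)
    Q=P[o&(P[...,2]>0.05)]; Q=Q[~np.isnan(Q[:,0])]
    c=np.median(Q,0); print(" pole px",o.sum(),"centroid",c, "z90",np.percentile(Q[:,2],[5,50,95]))
    vx,vy,x0,y0=cv2.fitLine(Q[:,:2].astype(np.float32),cv2.DIST_HUBER,0,.001,.001).ravel()
    if vy<0: vx,vy=-vx,-vy
    t=(Q[:,:2]-[x0,y0])@[vx,vy]; print(" dir",vx,vy,"ang",np.arctan2(vy,vx),"ends",np.array([x0,y0])+t.min()*np.array([vx,vy]),np.array([x0,y0])+t.max()*np.array([vx,vy]),t.max()-t.min())
    # brass eye
    m[:]=False
    m[(slice(190,218),slice(155,195)) if n=="scene0" else (slice(98,122),slice(342,366))]=True
    e=m&(S>110)&(H>10)&(H<30)
    vv,uu=np.nonzero(e); Q=P[e]; print(" eye px",e.sum(),uu.min(),uu.max(),vv.min(),vv.max(),"mean uv",uu.mean(),vv.mean(),"P",np.nanmedian(Q,0)); print(np.nanpercentile(Q,[5,95],0))
    # hatch face: fit plane
    # cupboard top
    R=(slice(100,320),slice(20,210)) if n=="scene0" else (slice(50,185),slice(315,445))
    m[:]=False; m[R]=True
    t=m&(np.abs(P[...,2]-.325)<.006); Q=P[t]
    rect=cv2.minAreaRect(Q[:,:2].astype(np.float32)); print(" top",rect, cv2.boxPoints(rect).tolist())
    hue=m&(S<60)&(P[...,2]>.16)&(P[...,2]<.295)
    Q=P[hue]; 
    vx,vy,x0,y0=cv2.fitLine(Q[:,:2].astype(np.float32),cv2.DIST_HUBER,0,.001,.001).ravel()
    tt=(Q[:,:2]-[x0,y0])@[vx,vy]; print(" hatch line",vx,vy,x0,y0,len(Q),np.percentile(tt,[.5,50,99.5]))
```

```text
scene0
 pole px 299 centroid [0.5161991  0.25607635 0.06707753] z90 [0.06312049 0.06707753 0.0704048 ]
 dir 0.3810201 0.92456675 ang 1.179897 ends [0.48393836 0.17647727] [0.55435717 0.34735247] 0.184816508228641
 eye px 130 166 183 196 208 mean uv 174.14615384615385 202.6076923076923 P [ 0.60815846 -0.21327528  0.24335751]
[[ 0.59804228 -0.22904979  0.22822436]
 [ 0.61325379 -0.19462895  0.25506073]]
 top ((0.5880894064903259, -0.33744698762893677), (0.20510517060756683, 0.3434671461582184), 82.32328033447266) [[0.4041956663131714, -0.4161396622657776], [0.7445845007896423, -0.46202123165130615], [0.7719831466674805, -0.25875431299209595], [0.4315943121910095, -0.21287274360656738]]
 hatch line 0.5488723 0.8359062 0.4992854 -0.42966965 3956 [-0.43799421  0.20761465  0.28511455]
side0
 pole px 308 centroid [0.51220563 0.25916086 0.06578329] z90 [0.06266431 0.06578329 0.06847158]
 dir 0.38147822 0.9243778 ang 1.1794015 ends [0.47706733 0.16627164] [0.5525282  0.34912444] 0.19781175775684287
 eye px 71 350 359 107 117 mean uv 353.9154929577465 111.73239436619718 P [ 0.60446233 -0.21591313  0.24248482]
[[ 0.59728453 -0.23581442  0.22554725]
 [ 0.62041346 -0.19443945  0.25139348]]
 top ((0.4208019971847534, -0.2302446961402893), (0.3270529806613922, 0.7460932731628418), 56.63674545288086) [[0.019302554428577423, -0.16166691482067108], [0.6424402594566345, -0.5719773769378662], [0.82230144739151, -0.29882246255874634], [0.19916373491287231, 0.1114879846572876]]
 hatch line 0.99074185 -0.13575941 0.61515754 -0.2379471 2540 [-0.16205918 -0.03422301  0.13445854]
```

```bash
cat >> h.py <<'E'
from scipy.spatial.transform import Rotation as Rot
CYAW=np.deg2rad(82.323-90); CF=np.array([.6018,-.2358,0]) # cupboard pose, first estimate
def toolR(yaw,tilt=0):
    """pole/cupboard yaw; tool x = +y outward, tool y = +x, z down; tilt>0: top leans outwards(+y)"""
    B=Rot.from_euler('z',yaw).as_matrix()
    x,y,z=B[:,0],B[:,1],B[:,2]
    X=np.cos(tilt)*y-np.sin(tilt)*z; Z=-np.sin(tilt)*y-np.cos(tilt)*z
    return np.stack([X,x,Z],1)
def q(R): return Rot.from_matrix(R).as_quat()
def c2w(p,CF=CF,yaw=CYAW): return CF+Rot.from_euler('z',yaw).apply(p)
E
python3 - <<'E'
from h import *
from cell import r,optics
R=toolR(CYAW,np.deg2rad(30))
d=optics.get_image("wrist"); M=d["mount"]
eye=c2w([0,.026,.242]); camaxis=R@M[:3,2]
cam=eye-.27*camaxis; tcp=cam-R@M[:3,3]
print(tcp, eye, r.inverse_kinematics(tcp,q(R)))
t=r.current_t()
r.move_linear([.2,-.48,.56],vel=.35); print(r.current_t()-t, r.current_q())
E
```

```text
[ 0.61533202 -0.13662864  0.36059886] [ 0.6052733  -0.21003304  0.242     ] [-0.09942149  0.44404733  1.32893326 -0.53051117  1.41316645  0.13173463]
1.0333 [-1.26568426e+00  1.71776266e-01  1.16393964e+00 -6.93782342e-05
  1.80844158e+00 -2.76260331e-02]
```

Run:
```python
from h import *
from cell import r,optics
R=toolR(CYAW,np.deg2rad(30))
t=r.current_t()
r.move_to([.56,-.06,.5],q(toolR(CYAW,0))); print(r.current_t()-t)
r.move_to([ 0.61533202,-0.13662864,0.36059886],q(R)); print(r.current_t()-t)
r.sleep(.2)
p=r.current_tool_pos(); o=r.current_ee_rot(); d=optics.get_image("wrist")
T=np.eye(4);T[:3,:3]=Rot.from_quat(o).as_matrix();T[:3,3]=p
W=T@d["mount"]; d["camera_from_world"]=np.linalg.inv(W)
np.savez("pics/w1.npz",**d); cv2.imwrite("pics/w1.png",d["pixels"][:,:,::-1]); print(p)
```

```text
2.0084
2.7167000000000003
[ 0.61532668 -0.13695314  0.36259138]
```

View pics/w1.png

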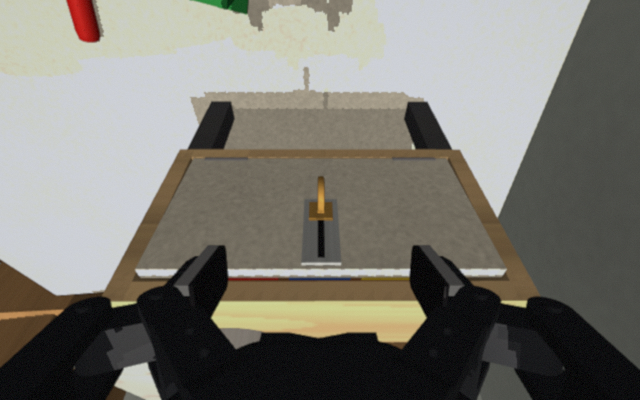

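The wrist view shows the eye edge-on at (321,178–217), near the foot of its slot plate (303–341, 200–265). The hatch top edge is at v≈270.

Run:
```python
from h import *
d=load("w1"); P=cloud(d); hsv=cv2.cvtColor(d["pixels"],cv2.COLOR_RGB2HSV)
m=np.zeros((400,640),bool); m[165:235,185:450]=1; m[:,295:348]=0
Q=P[m]; Q=Q[~np.isnan(Q[:,0])]
c=Q.mean(0); n=np.linalg.svd(Q-c,full_matrices=False)[2][2]; n*=np.sign(n[1]); print("hatch plane n",n,"c",c,"rms",np.std((Q-c)@n),"yaw",np.arctan2(-n[0],n[1]))
n2=n[:2]/np.hypot(*n[:2]); yaw=np.arctan2(-n2[0],n2[1])
ex=np.array([n2[1],-n2[0],0]); ey=np.array([*n2,0])
L=lambda X:np.stack([(X-c)@ex,(X-c)@ey,X[...,2]],-1)
# hatch x extents: white top edge
w=(hsv[...,2]>180)&(hsv[...,1]<40); w[:262]=0;w[282:]=0;w[:,:130]=0;w[:,512:]=0
l=L(P[w]); print("edge",w.sum(),np.nanpercentile(l,[1,50,99],0))
# brass
b=(hsv[...,1]>110)&(hsv[...,0]>10)&(hsv[...,0]<30); b[:170]=0;b[225:]=0;b[:,:300]=0;b[:,345:]=0
l=L(P[b]); print("brass",b.sum(),np.nanpercentile(l,[2,50,98],0))
vv,uu=np.nonzero(b)
for v in range(vv.min(),vv.max()+1):
    us=uu[vv==v]; s=b[v]; print(v,us.min(),us.max(),np.round(np.nanmedian(L(P[v][s]),0),4))
# slot plate
g=P[205:262,306:312].reshape(-1,3); print("plate",np.nanpercentile(L(g),[1,50,99],0))
```

```text
hatch plane n [ 0.13776643  0.98883704 -0.05676017] c [ 0.59959887 -0.23504591  0.21802429] rms 0.0004913380673031803 yaw -0.13843058712791703
edge 1689 [[-0.14181415 -0.00400458  0.29840267]
 [ 0.00173428  0.0013074   0.30293557]
 [ 0.14887611  0.00714607  0.30383763]]
brass 597 [[-0.00589563  0.00589746  0.23119961]
 [ 0.00427843  0.00853475  0.24729651]
 [ 0.01393222  0.04280959  0.25559903]]
177 319 322 [0.004  0.0415 0.2334]
178 318 323 [0.0039 0.0423 0.2357]
179 318 323 [0.0039 0.0425 0.2372]
180 318 323 [0.0039 0.0428 0.2388]
181 318 323 [0.0039 0.0427 0.24  ]
182 318 323 [0.0039 0.0428 0.2414]
183 318 323 [0.0039 0.0427 0.2426]
184 318 323 [0.0039 0.0425 0.2436]
185 318 323 [0.0039 0.0417 0.244 ]
186 318 323 [0.0039 0.0419 0.2454]
187 318 324 [0.0043 0.0413 0.246 ]
188 318 324 [0.0043 0.0409 0.2468]
189 318 324 [0.0043 0.0406 0.2478]
190 318 324 [0.0043 0.0403 0.2486]
191 318 324 [0.0043 0.0398 0.2493]
192 318 324 [0.0043 0.0392 0.2499]
193 318 324 [0.0043 0.0384 0.2503]
194 318 324 [0.0043 0.038  0.2511]
195 318 324 [0.0043 0.0373 0.2515]
196 318 324 [0.0043 0.0368 0.2523]
1
[... 361 characters left out ...]
[0.0039 0.008  0.2379]
208 310 331 [0.0039 0.0082 0.2394]
209 309 331 [0.0035 0.008  0.2405]
210 309 331 [0.0035 0.0081 0.2418]
211 309 331 [0.0035 0.0081 0.2431]
212 309 331 [0.0036 0.0085 0.2447]
213 309 331 [0.0037 0.0082 0.2457]
214 309 332 [0.0041 0.0081 0.2468]
215 309 331 [0.0036 0.0081 0.2481]
216 309 332 [0.0041 0.0082 0.2493]
217 309 332 [0.0041 0.0086 0.2509]
218 309 332 [0.0041 0.0087 0.2522]
219 309 332 [0.0041 0.0071 0.252 ]
220 310 331 [0.0041 0.0059 0.2522]Traceback (most recent call last):
  File "<stdin>", line 17, in <module>
    return umr_minimum(a, axis, None, out, keepdims, initial, where)
ValueError: zero-size array to reduction operation minimum which has no identity
```

Run:
```python
from h import *
from scipy.optimize import least_squares
# hatch plane in fixed cams
for n,reg in [("scene0",[(150,240),(150,200)]),("side0",[(85,150),(335,400)])]:
    d=load(n);P=cloud(d); hs=cv2.cvtColor(d["pixels"],cv2.COLOR_RGB2HSV)
    L=P-np.array([.5996,-.23505,0]); yy=L@np.array([.138,.99,0]); xx=L@np.array([.99,-.138,0])
    m=(abs(yy)<.02)&(abs(xx)<.13)&(P[...,2]>.17)&(P[...,2]<.29)&(hs[...,1]<60)
    Q=P[m]; c=Q.mean(0); nn=np.linalg.svd(Q-c,full_matrices=False)[2][2]; nn*=np.sign(nn[1]); print(n,m.sum(),nn,c,np.std((Q-c)@nn),"yaw",np.arctan2(-nn[0],nn[1]), "offset at wrist c",(np.array([.5996,-.23505,.218])-c)@nn)
d=load("w1");P=cloud(d); c=np.array([0.59959887,-0.23504591,0.21802429]); n2=np.array([.13777,.98884]);n2/=np.hypot(*n2)
ex=np.array([n2[1],-n2[0],0]); ey=np.array([*n2,0])
Q=P[178:201,319:323].reshape(-1,3)-c; y=Q@ey; z=Q[:,2]+c[2]
f=least_squares(lambda p:np.hypot(y-p[0],z-p[1])-.016,[.026,.24],loss='soft_l1',f_scale=.001); print("circle y,z",f.x,"rms",np.sqrt(np.mean(f.fun**2)))
e=c+ex*.0041+ey*f.x[0]; e[2]=f.x[1]; print("eye world",e)
```

```text
scene0 2173 [ 0.13720128  0.98867352 -0.06083158] [ 0.61131495 -0.23464098  0.23398258] 0.001155921708793119 yaw -0.13789241535876093 offset at wrist c -0.0010394443451203432
side0 1887 [ 0.1384139   0.98861241 -0.05905155] [ 0.59227913 -0.23395781  0.23148299] 0.002192132486596755 yaw -0.1391040369454637 offset at wrist c 0.0007297507472638153
circle y,z [0.02691427 0.23980767] rms 0.0006129369600260604
eye world [ 0.6073736  -0.20895489  0.23980767]
```

```bash
cat >> h.py <<'E'
YAWP=-.391
def wrist(r,optics,name):
    p=r.current_tool_pos(); o=r.current_ee_rot(); d=optics.get_image("wrist")
    T=np.eye(4);T[:3,:3]=Rot.from_quat(o).as_matrix();T[:3,3]=p
    d["camera_from_world"]=np.linalg.inv(T@d["mount"])
    np.savez(f"pics/{name}.npz",**d); cv2.imwrite(f"pics/{name}.png",d["pixels"][:,:,::-1]); return d
E
python3 - <<'E'
from h import *
from cell import r,optics
t=r.current_t()
r.move_linear([.60,-.06,.42],q(toolR(CYAW,0)),vel=.3)
r.move_to([.505,.235,.29],q(toolR(YAWP))); r.sleep(.2); print(r.current_t()-t,r.current_q())
wrist(r,optics,"w2")
E
```

```text
2.1417 [ 3.50595849e-01  3.28305492e-01  1.58867084e+00 -1.55241075e-04
  1.22414886e+00  7.42664112e-01]
```

View pics/w2.png

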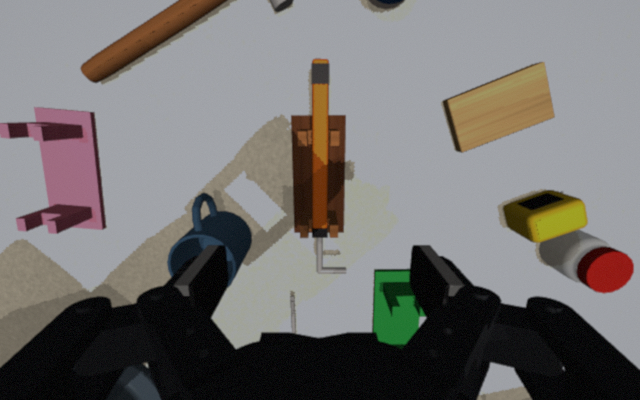

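The wrist view from above shows the pole from (320,60) to the collar at (319,237), with the pin along (319–346,270). The rest base spans (293–346, 115–232).

Run:
```python
from h import *
d=load("w2");P=cloud(d);hs=cv2.cvtColor(d["pixels"],cv2.COLOR_RGB2HSV)
# handle top points
m=np.zeros((400,640),bool); m[55:238,305:335]=1; m&=(P[...,2]>.060)&(P[...,2]<.072)
o=m&(hs[...,1]>150)
# side centres per row
rows=[]
for v in range(70,225,5):
    us=np.nonzero(o[v]&(hs[v,:,2]>60))[0]
    if len(us)>5: rows.append(ray(d,us.mean(),v,.067)[:2])
rows=np.array(rows,np.float32); vx,vy,x0,y0=cv2.fitLine(rows,cv2.DIST_HUBER,0,.001,.001).ravel()
if vy<0:vx,vy=-vx,-vy
print("handle yaw",np.arctan2(-vx,vy),len(rows), "zmed",np.nanmedian(P[...,2][o]))
u=np.array([vx,vy]); b=np.array([x0,y0]); e=np.array([vy,-vx])
a=m; col=np.nonzero(m.any(1))[0]; print("rows",col.min(),col.max())
for v in (col.min(),col.max()): 
    w=ray(d,319.5,v,.067)[:2]; print(v,(w-b)@u,w)
for v in(263,266,268,270,272,274): 
    print(v,[ (round(float((ray(d,k,v,.056)[:2]-b)@u),4),round(float((ray(d,k,v,.056)[:2]-b)@e),4),round(float(P[v,k,2]),3)) for k in (316,319,322,330,340,345,347)])
# rest base corners (z=.008)
g=P.copy(); br=(hs[...,0]<15)&(hs[...,1]>90)&(P[...,2]<.015)&(P[...,2]>.003); br[:100]=0;br[245:]=0;br[:,:285]=0;br[:,355:]=0
rc=cv2.minAreaRect(P[br][:,:2].astype(np.float32)); print("rest",rc,br.sum())
cen=np.array(rc[0]); print("rest centre rel line: along",(cen-b)@u,"across",(cen-b)@e,"b",b)
cv2.imwrite("pics/zoom.png",cv2.resize(d["pixels"][200:290,290:370],(640,720),interpolation=cv2.INTER_CUBIC)[:600,:,::-1])
```

```text
handle yaw -0.39720696 28 zmed 0.06707452769256184
rows 59 237
59 0.09145988036380627 [0.55328138 0.34732347]
237 -0.10714192247329886 [0.47736979 0.16379938]
263 [(-0.1474, -0.0039, 0.001), (-0.1474, -0.0, 0.06), (-0.1474, 0.0038, 0.059), (-0.1474, 0.014, 0.0), (-0.1473, 0.0268, -0.0), (-0.1473, 0.0332, 0.001), (-0.1473, 0.0358, -0.0)]
266 [(-0.1517, -0.0039, 0.001), (-0.1517, -0.0, 0.059), (-0.1517, 0.0038, 0.058), (-0.1516, 0.0141, 0.0), (-0.1516, 0.0269, -0.0), (-0.1515, 0.0333, 0.001), (-0.1515, 0.0359, 0.001)]
268 [(-0.1545, -0.0039, 0.001), (-0.1545, -0.0, 0.06), (-0.1545, 0.0038, 0.057), (-0.1545, 0.0141, 0.058), (-0.1544, 0.027, 0.057), (-0.1544, 0.0334, 0.058), (-0.1544, 0.036, 0.001)]
270 [(-0.1574, -0.0039, 0.001), (-0.1574, -0.0, 0.059), (-0.1573, 0.0039, 0.06), (-0.1573, 0.0142, 0.059), (-0.1572, 0.0271, 0.06), (-0.1572, 0.0335, 0.059), (-0.1572, 0.0361, -0.001)]
272 [(-0.1602, -0.0039, 0.001), (-0.1602, 0.0, 0.06), (-0.1602, 0.0039, 0.059), (-0.1602, 0.0142, 0.06), (-0.1601, 0.0271, 0.06), (-0.1601, 0.0336, 0.061), (-0.1601, 0.0362, -0.001)]
274 [(-0.1631, -0.0039, -0.0), (-0.1631, 0.0, 0.0), (-0.1631, 0.0039, -0.0), (-0.163, 0.0143, 0.002), (-0.163, 0.0272, -0.0), (-0.163, 0.0337, 0.0), (-0.1629, 0.0362, 0.001)]
rest ((0.5001989006996155, 0.22282174229621887), (0.15864017605781555, 0.06847673654556274), 68.1345443725586) 3160
rest centre rel line: along -0.0438834307152316 across -0.0014315844321828308 b [0.5184951  0.26273483]
```

Run:
```python
from h import *
from cell import r,optics
t=r.current_t()
R=q(toolR(-.394)); g=np.array([.5039,.2279])
r.move_linear([*g,.14],R,vel=.25)
r.move_linear([*g,.059],vel=.08); print(r.current_tool_pos(),r.current_contact_force())
r.set_gripper(0.0,110); print(r.current_opening(),r.current_contact_force(),r.current_tool_pos())
r.move_linear([*g,.25],vel=.12); r.sleep(.3); print(r.current_opening(),r.current_contact_force(),r.current_t()-t,r.current_t())
wrist(r,optics,"w3"); d=optics.get_image("scene"); cv2.imwrite("pics/s3.png",d["pixels"][:,:,::-1]);np.savez("pics/s3.npz",**d)
d=optics.get_image("side"); cv2.imwrite("pics/d3.png",d["pixels"][:,:,::-1]);np.savez("pics/d3.npz",**d)
print(r.current_tool_pos())
```

```text
[0.504202   0.22801319 0.05946141] [-0.1936055   0.39872901 -0.01105679]
0.1927550639608158 [-2.14726047 -0.67452777  5.39734541] [0.50403144 0.22794995 0.05935475]
0.19320974442964436 [-0.55462532 -0.13488632 -1.83466111] 4.5832999999999995 10.975
[0.50389267 0.22789176 0.24996008]
```

View pics/s3.png

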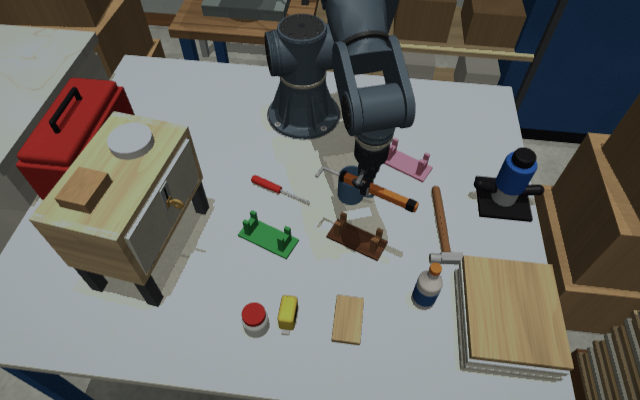

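View pics/d3.png

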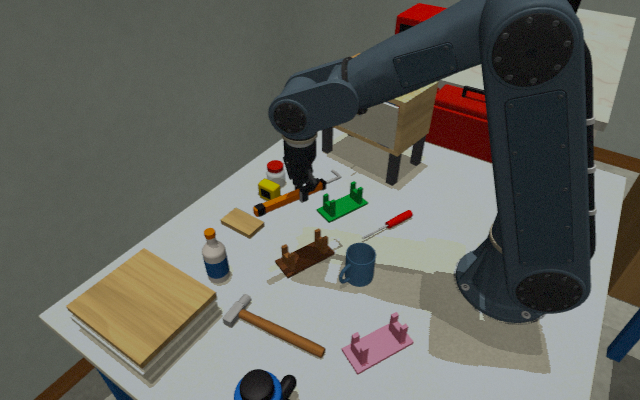

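```bash
cat >> h.py <<'E'
HT=np.array([-.120,.015,.0034]) # hook in tool frame
EYE=np.array([.60737,-.20895,.23981]); EYAW=-.1384; TH0=.058
E
python3 - <<'E'
from h import *
R=toolR(-.394); t=np.array([.50389,.22789,.24996])
im=[]
for n,z in(("s3",10),("d3",10)):
    d=load(n); 
    a=[proj(d,t+R@(HT+np.array([0,k,0]))) for k in(-.015,0,.019)]; print(n,np.round(a,1))
    u,v=map(int,a[1]); c=cv2.resize(d["pixels"][v-20:v+20,u-20:u+20],(400,400),interpolation=cv2.INTER_CUBIC)
    for p in a: cv2.circle(c,(int((p[0]-u+20.5)*10),int((p[1]-v+20.5)*10)),3,(0,255,0),-1)
    im.append(c)
cv2.imwrite("pics/chk3.png",np.hstack(im)[:,:,::-1])
E
```

```text
s3 [[322.  167.4]
 [319.1 171.3]
 [315.2 176.4]]
d3 [[339.6 176.3]
 [336.3 173.4]
 [332.1 169.8]]
```

View pics/chk3.png

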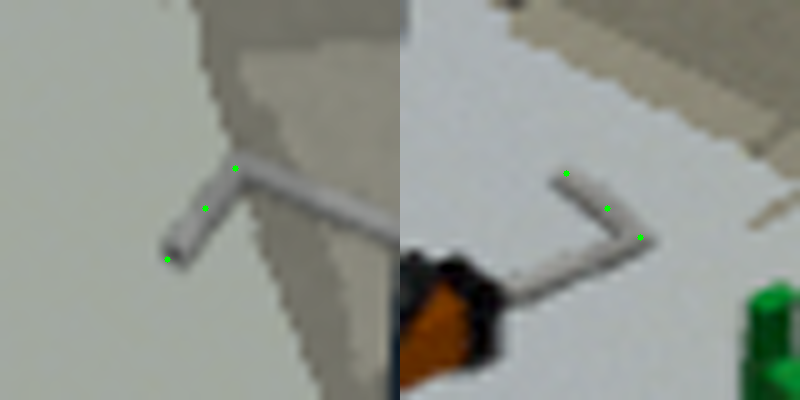

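Run:
```python
from h import *
d=load("scene0")
for n,u,v,z in (("jar lid",254,315,.08),("tape",289,305,.062),("green",268,240,.008),("offcut",348,318,.018),("green post R",284,238,.06),("green post L",250,222,.06)): print(n,np.round(ray(d,u,v,z),3))
R=toolR(EYAW,.12); 
ey=np.array([-np.sin(EYAW),np.cos(EYAW),0])
zc=.0918
for th in (.058,.5,1,1.5):
    s0=lambda t:(.032*np.cos(t)+zc*np.sin(t),zc*np.cos(t)-.032*np.sin(t))
    a=s0(th);b=s0(.058); e=EYE+ey*(a[0]-b[0]); e[2]+=a[1]-b[1]
    t=e-R@HT; end=t+R@np.array([.13,0,.003]); print(th,"eye",e.round(3),"tcp",t.round(3),"end",end.round(3))
```

```text
jar lid [ 0.79  -0.003  0.08 ]
tape [0.747 0.073 0.062]
green [ 0.537 -0.023  0.008]
offcut [0.743 0.219 0.018]
green post R [0.557 0.029 0.06 ]
green post L [ 0.518 -0.073  0.06 ]
0.058 eye [ 0.607 -0.209  0.24 ] tcp [ 0.609 -0.088  0.229] end [0.627 0.039 0.21 ]
0.5 eye [ 0.612 -0.174  0.215] tcp [ 0.614 -0.054  0.204] end [0.632 0.073 0.186]
1 eye [ 0.615 -0.152  0.173] tcp [ 0.617 -0.032  0.162] end [0.635 0.096 0.143]
1.5 eye [ 0.615 -0.153  0.125] tcp [ 0.617 -0.032  0.114] end [0.635 0.095 0.095]
```

```bash
cat >> h.py <<'E'
TILT=.12
Rh=toolR(EYAW,TILT); EX=np.array([np.cos(EYAW),np.sin(EYAW),0]); EYv=np.array([-np.sin(EYAW),np.cos(EYAW),0]); EZ=np.array([0,0,1.])
def tcp_for(h): return np.asarray(h)-Rh@HT
def off(x,y,z,base=EYE): return base+EX*x+EYv*y+EZ*z
E
python3 - <<'E'
from h import *
from cell import r,optics
t=r.current_t()
r.move_to(tcp_for(off(-.05,.06,.04)),q(Rh))
r.move_linear(tcp_for(off(-.045,.0,.0)),vel=.08); r.sleep(.3)
print(r.current_t()-t,r.current_tool_pos(),tcp_for(off(-.045,0,0)),r.current_contact_force(),r.current_torque())
im=[]
for n in("scene","side"):
    d=optics.get_image(n); np.savez(f"pics/{n}4.npz",**d)
    tp=r.current_tool_pos(); Rc=Rot.from_quat(r.current_ee_rot()).as_matrix()
    u,v=map(int,proj(d,EYE)); c=cv2.resize(d["pixels"][v-20:v+20,u-20:u+20],(400,400),interpolation=cv2.INTER_CUBIC)
    for p,col in [(EYE,(255,0,0))]+[(tp+Rc@(HT+np.array([0,k,0])),(0,255,0)) for k in (-.015,.019)]:
        a=proj(d,p); cv2.circle(c,(int((a[0]-u+20.5)*10),int((a[1]-v+20.5)*10)),3,col,-1)
    im.append(c)
cv2.imwrite("pics/chk4.png",np.hstack(im)[:,:,::-1])
E
```

```text
2.3667 [ 0.56449799 -0.0820805   0.22896086] [ 0.56443585 -0.08227151  0.22882008] [-1.36230913 -0.2855269  -1.79505487] [0.06153901 0.0507413  0.02521903]
```

View pics/chk4.png

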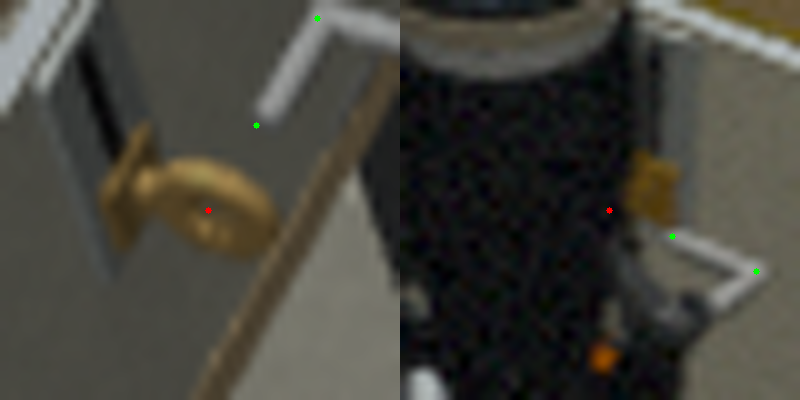

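```bash
cat >> h.py <<'E'
def force(r,n=8,dt=.01):
    f=[]
    for _ in range(n): f.append(r.current_contact_force()); r.sleep(dt)
    f=np.mean(f,0); return np.array([f@EX,f@EYv,f@EZ])
E
python3 - <<'E'
from h import *
from cell import r,optics
t=r.current_t()
f=np.array([r.current_contact_force() if not r.sleep(.008) else 0 for _ in range(15)]); print("noise",f.std(0))
f0=force(r); print("tare",f0)
r.move_linear(tcp_for(off(-.028,0,0)),vel=.03)
x=-.028; 
while x<-.0005:
    x+=.001; r.move_linear(tcp_for(off(x,0,0)),vel=.02)
    f=force(r,5)-f0; print(round(x,4),f.round(2))
    if np.linalg.norm(f)>2.0: print("contact"); break
print(r.current_t()-t)
E
```

```text
noise [0.34458586 0.53578528 0.35771206]
tare [-0.09410883  0.10426275 -1.72405693]
-0.027 [ 0.01 -0.26  0.18]
-0.026 [-0.05  0.04 -0.01]
-0.025 [ 0.35  0.33 -0.06]
-0.024 [ 0.02 -0.22 -0.01]
-0.023 [-0.28  0.04 -0.12]
-0.022 [0.23 0.14 0.05]
-0.021 [-0.12 -0.17  0.15]
-0.02 [ 0.3  -0.11 -0.39]
-0.019 [0.11 0.01 0.18]
-0.018 [-0.2  -0.36  0.14]
-0.017 [ 0.   -0.15 -0.26]
-0.016 [-0.03 -0.07 -0.23]
-0.015 [-0.32 -0.18 -0.13]
-0.014 [ 0.09 -0.34 -0.02]
-0.013 [-0.29 -0.16  0.34]
-0.012 [-0.23 -0.13 -0.35]
-0.011 [ 0.13 -0.2  -0.07]
-0.01 [ 0.14 -0.12 -0.09]
-0.009 [ 0.15 -0.4   0.33]
-0.008 [0.28 0.03 0.34]
-0.007 [-0.36  0.4   0.14]
-0.006 [ 0.06 -0.26 -0.  ]
-0.005 [ 0.42 -0.3   0.2 ]
-0.004 [ 0.02  0.01 -0.14]
-0.003 [0.01 0.09 0.22]
-0.002 [ 0.04  0.22 -0.08]
-0.001 [ 0.   -0.04 -0.2 ]
0.0 [0.07 0.01 0.16]
9.075
```

Run:
```python
from h import *
from cell import r,optics
print(r.current_t())
d=optics.get_image("scene"); np.savez("pics/s5.npz",**d)
u,v=map(int,proj(d,EYE)); c=cv2.resize(d["pixels"][v-20:v+20,u-20:u+20],(500,500),interpolation=cv2.INTER_CUBIC)
cv2.imwrite("pics/s5.png",c[:,:,::-1])
```

```text
22.6667
```

View pics/s5.png

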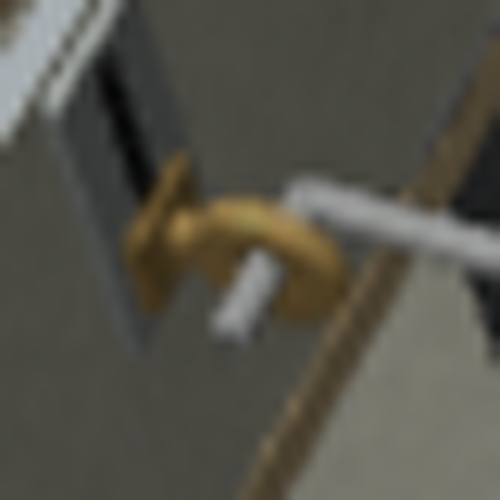

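The scene view shows the pin through the brass ring with its tip showing on the +x side. Next is the swing along the arc, with a radial force correction and force guards.

```bash
cat >> h.py <<'E'
ZC=.0918
def arc(th,dr=0.):
    g=lambda t:np.array([.032*np.cos(t)+ZC*np.sin(t),ZC*np.cos(t)-.032*np.sin(t)])
    a=g(th);b=g(TH0); rad=a/np.linalg.norm(a); a2=a+rad*dr
    tan=np.array([.0,.0]); tan[0]=rad[1]; tan[1]=-rad[0]
    return off(0,a2[0]-b[0],a2[1]-b[1]),rad,tan
def swing(r,f0,th,end,dr,step=.04,vel=.025,lim=8.):
    while th<end-1e-6:
        th=min(th+step,end); h,rad,tan=arc(th,dr)
        r.move_linear(tcp_for(h),vel=vel)
        f=force(r,4,.008)-f0; fr=f[1:]@rad; ft=f[1:]@tan
        if abs(fr)>1.2: dr+=float(np.clip(.00025*fr,-.0008,.0008))
        print(f"{th:.3f} fx{f[0]:.1f} fr{fr:.1f} ft{ft:.1f} dr{dr*1e3:.2f}")
        if np.linalg.norm(f)>lim: print("STOP limit",f); break
    return th,dr
E
python3 - <<'E'
from h import *
from cell import r,optics
t=r.current_t(); f0=force(r,12); print(f0)
th,dr=swing(r,f0,TH0,.4,0.)
print(r.current_t()-t); print(th,dr,f0.tolist())
E
```

```text
[-0.16950676  0.04539917 -1.97214925]
0.098 fx0.2 fr0.2 ft0.1 dr0.00
0.138 fx-0.2 fr0.4 ft0.4 dr0.00
0.178 fx0.1 fr-0.0 ft0.1 dr0.00
0.218 fx0.2 fr0.4 ft-0.3 dr0.00
0.258 fx0.4 fr0.1 ft-0.2 dr0.00
0.298 fx0.1 fr0.1 ft-0.5 dr0.00
0.338 fx0.1 fr0.3 ft0.1 dr0.00
0.378 fx0.2 fr0.1 ft-0.4 dr0.00
0.400 fx0.4 fr-0.0 ft-0.3 dr0.00
3.116600000000002
0.4 0.0 [-0.16950675535292647, 0.04539917385213903, -1.9721492545384922]
```

The pull shows almost no force, so I'll check whether the hatch is following.

Run:
```python
from h import *
from cell import r,optics
im=[]
h,_,_=arc(.4)
for n in("scene","side"):
    d=optics.get_image(n); np.savez(f"pics/{n}6.npz",**d)
    u,v=map(int,proj(d,h)); u=max(u,40);c=cv2.resize(d["pixels"][v-40:v+40,u-40:u+40],(400,400),interpolation=cv2.INTER_CUBIC); im.append(c)
cv2.imwrite("pics/chk6.png",np.hstack(im)[:,:,::-1]); print(r.current_t(),r.current_tool_pos(),tcp_for(h))
```

```text
25.9333 [ 0.6128762  -0.06077278  0.21113281] [ 0.61286219 -0.060792    0.21112142]
```

View pics/chk6.png

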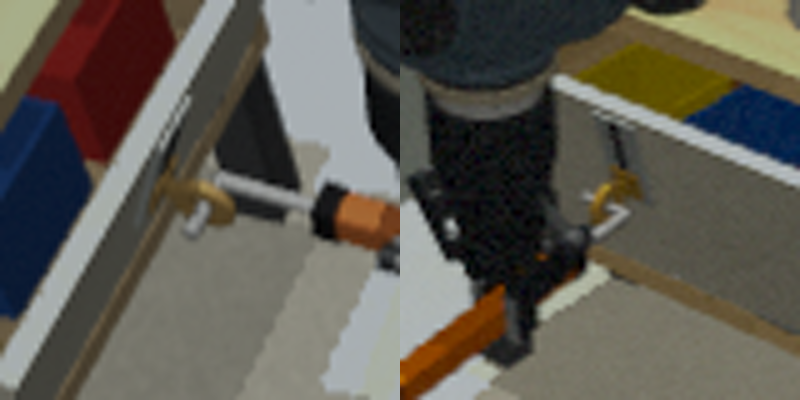

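The hatch follows with the pin in the eye and the interior boxes showing behind it. I'll carry on.

Run:
```python
from h import *
from cell import r,optics
t=r.current_t(); f0=np.array([-0.1695,0.0454,-1.972])
th,dr=swing(r,f0,.4,1.30,0.,step=.045)
print(r.current_t()-t); print(th,dr)
im=[]
h,_,_=arc(th)
for n in("scene","side"):
    d=optics.get_image(n); np.savez(f"pics/{n}7.npz",**d)
    u,v=map(int,proj(d,h)); u=max(u,40);c=cv2.resize(d["pixels"][v-40:v+40,u-40:u+40],(400,400),interpolation=cv2.INTER_CUBIC); im.append(c)
cv2.imwrite("pics/chk7.png",np.hstack(im)[:,:,::-1]); print(r.current_t())
```

```text
0.445 fx0.1 fr0.1 ft1.4 dr0.00
0.490 fx-0.3 fr0.6 ft2.5 dr0.00
0.535 fx0.1 fr1.3 ft3.2 dr0.32
0.580 fx0.4 fr0.6 ft2.7 dr0.32
0.625 fx0.6 fr0.2 ft2.7 dr0.32
0.670 fx-0.3 fr0.3 ft2.8 dr0.32
0.715 fx0.3 fr0.8 ft3.6 dr0.32
0.760 fx0.5 fr0.6 ft3.5 dr0.32
0.805 fx0.3 fr0.2 ft3.5 dr0.32
0.850 fx0.1 fr0.7 ft4.1 dr0.32
0.895 fx0.0 fr0.2 ft3.9 dr0.32
0.940 fx0.1 fr0.2 ft3.8 dr0.32
0.985 fx0.5 fr-0.6 ft4.5 dr0.32
1.030 fx0.6 fr-0.3 ft4.2 dr0.32
1.075 fx0.6 fr-0.1 ft4.5 dr0.32
1.120 fx0.7 fr-0.2 ft4.5 dr0.32
1.165 fx0.5 fr-0.6 ft3.9 dr0.32
1.210 fx0.8 fr-0.3 ft4.5 dr0.32
1.255 fx1.2 fr-0.7 ft4.8 dr0.32
1.300 fx0.8 fr-0.7 ft4.7 dr0.32
7.166700000000002
1.3 0.0003215502253378023
33.2
```

View pics/chk7.png

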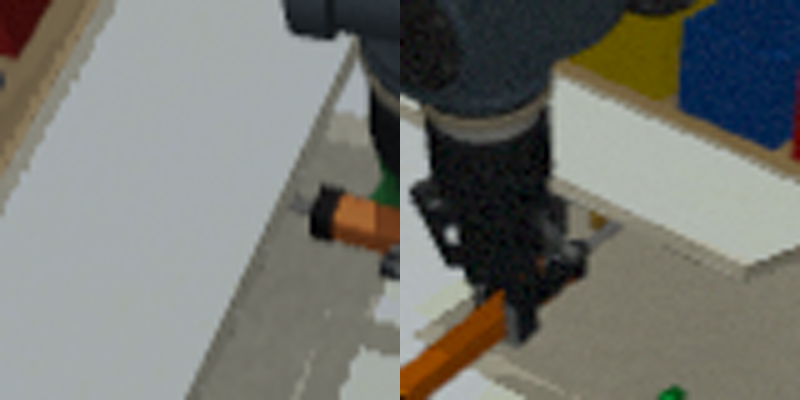

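Run:
```python
from h import *
from cell import r,optics
t=r.current_t(); f0=np.array([-0.1695,0.0454,-1.972])
th,dr=swing(r,f0,1.30,1.44,.00032,step=.035)
while th<1.58:
    th,dr=swing(r,f0,th,th+.012,dr,step=.012)
    h,rad,tan=arc(th,dr); f=force(r,4)-f0
    if f[1:]@tan<.6: break
print("end",th,dr,f, r.current_t()); r.sleep(.15)
im=[]
for n in("scene","side"):
    d=optics.get_image(n); np.savez(f"pics/{n}8.npz",**d)
    u,v=map(int,proj(d,h)); u=max(u,40);c=cv2.resize(d["pixels"][v-40:v+40,u-40:u+40],(400,400),interpolation=cv2.INTER_CUBIC); im.append(c)
cv2.imwrite("pics/chk8.png",np.hstack(im)[:,:,::-1])
P=cloud(load("scene8")); L=P-EYE; x=L@EX;y=L@EYv
m=(abs(x)<.13)&(y>.0)&(y<.11)&(P[...,2]>.12)&(P[...,2]<.25)
Q=P[m]; c=np.median(Q,0); A=np.c_[(Q-c)@EYv,np.ones(len(Q))]; s=np.linalg.lstsq(A,Q[:,2],rcond=None)[0]; print("hatch slope",s,c,m.sum(),"angle",np.pi/2-np.arctan(s[0]))
```

```text
1.335 fx0.9 fr-0.7 ft4.7 dr0.32
1.370 fx0.5 fr-0.6 ft4.8 dr0.32
1.405 fx1.1 fr-0.4 ft4.2 dr0.32
1.440 fx1.0 fr-0.6 ft5.2 dr0.32
1.452 fx1.2 fr-1.1 ft4.3 dr0.32
1.464 fx0.5 fr-0.6 ft3.8 dr0.32
1.476 fx-0.0 fr-0.7 ft2.1 dr0.32
1.488 fx0.6 fr0.1 ft0.2 dr0.32
end 1.4879999999999998 0.00032 [ 0.20485168 -0.08059118  0.22773637] 35.7333
hatch slope [0.06852605 0.16223945] [ 0.63589016 -0.15853528  0.16220051] 3602 angle 1.5023772330743959
```

View pics/chk8.png

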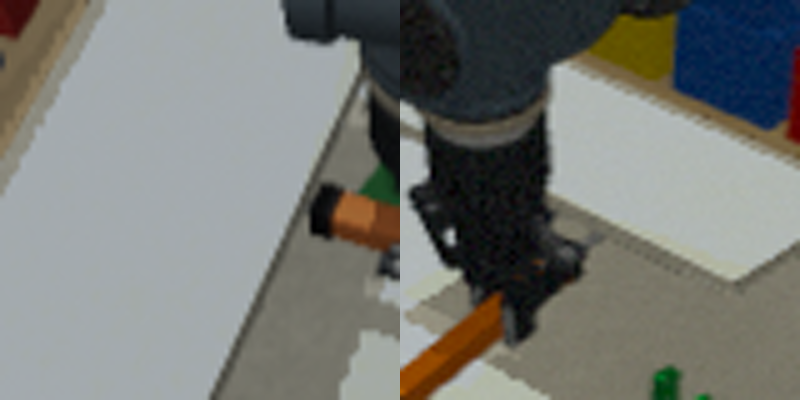

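The hatch measures 1.50 rad and the load is gone, so it is on its stop. Next: withdraw the pin gently, then carry the pole back.

Run:
```python
from h import *
from cell import r,optics
f0=np.array([-0.1695,0.0454,-1.972])
h,_,_=arc(1.503,.00032); r.move_linear(tcp_for(h),vel=.03); print(force(r)-f0)
x=0
while x>-.048:
    x-=.004; r.move_linear(tcp_for(h+EX*x),vel=.04); f=force(r,3,.008)-f0
    if np.linalg.norm(f)>3.: print("force",x,f); break
print(x,f,r.current_t())
if x<=-.046:
    r.move_linear(tcp_for(h+EX*x+EYv*.10+EZ*.004),vel=.15)
    r.move_linear(tcp_for(h+EX*x+EYv*.15+EZ*.14),vel=.25)
    print(r.current_t(),r.current_tool_pos(),force(r)-f0)
```

```text
[2.78247185e-01 7.96920569e-02 1.50044855e-04]
-0.048000000000000015 [-0.02016226  0.22727902  0.35850356] 39.6
41.15 [0.58936501 0.12215161 0.25179497] [-0.38439443 -0.27712819 -0.49576675]
```

Run:
```python
from h import *
from cell import r,optics
R=toolR(-.394); r.move_to([.504,.228,.17],q(R)); r.sleep(.2); print(r.current_t())
t=r.current_tool_pos(); Rc=Rot.from_quat(r.current_ee_rot()).as_matrix()
im=[]
for n in("scene","side"):
    d=optics.get_image(n)
    a=[proj(d,t+Rc@p) for p in (HT,HT+[0,.019,0],HT-[0,.015,0],np.array([.13,0,.0034]))]; u,v=map(int,proj(d,t))
    c=cv2.resize(d["pixels"][v-60:v+60,u-60:u+60],(400,400),interpolation=cv2.INTER_CUBIC)
    for p in a: cv2.circle(c,(int((p[0]-u+60.5)*3.333),int((p[1]-v+60.5)*3.333)),3,(0,255,0),-1)
    im.append(c)
cv2.imwrite("pics/chk9.png",np.hstack(im)[:,:,::-1])
```

```text
42.1
```

View pics/chk9.png

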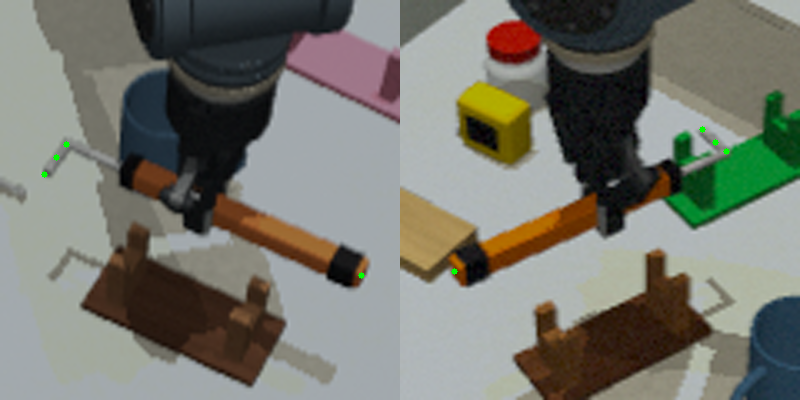

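The pole has not slipped, as the predicted points fall on the pin and the handle end. Lowering it into the rest.

Run:
```python
from h import *
from cell import r,optics
f0=force(r)
r.move_linear([.504,.228,.085],vel=.12); print(force(r)-f0)
z=.085
while z>.0597:
    z=max(z-.005,.0597); r.move_linear([.504,.228,z],vel=.05); f=force(r,4)-f0
    if np.linalg.norm(f)>4: print("contact",z,f); break
print(z,f,r.current_t())
if z<.0625:
    r.set_gripper(.9); r.move_linear([.504,.228,.17],vel=.12)
    r.sleep(.3); d=wrist(r,optics,"w10"); print(r.current_t())
```

```text
[0.32332469 0.16500979 0.16957312]
0.0597 [-0.15140073 -0.39524434  0.34628081] 44.8917
46.9167
```

View pics/w10.png

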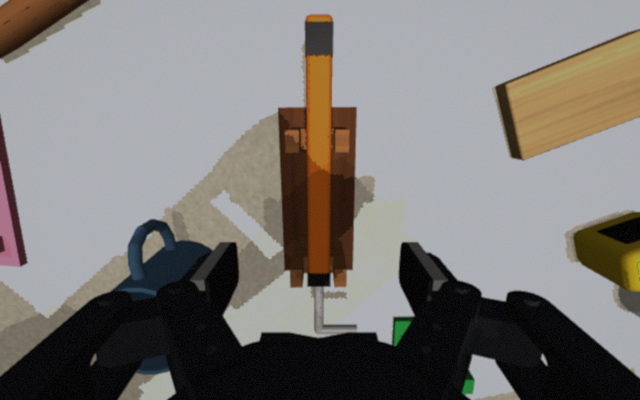

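The pole (319, 15–285) lies between both pairs of cheeks on the wooden rest. I'll do a quick check of its height, the hatch angle and the bystanders, then hand in.

Run:
```python
from h import *
from cell import r,optics
P=cloud(load("w10")); print("pole top z rear/front",np.nanmedian(P[60:90,312:326,2]),np.nanmedian(P[240:262,312:326,2]))
d=optics.get_image("scene"); cv2.imwrite("pics/s11.png",d["pixels"][:,:,::-1]); P=cloud(d); L=P-EYE; x=L@EX;y=L@EYv
m=(abs(x)<.13)&(y>.0)&(y<.11)&(P[...,2]>.12)&(P[...,2]<.25)
Q=P[m]; A=np.c_[Q@EYv,np.ones(len(Q))]; print("hatch angle",np.pi/2-np.arctan(np.linalg.lstsq(A,Q[:,2],rcond=None)[0][0]),m.sum(),r.current_t())
```

```text
pole top z rear/front 0.06713008424054101 0.06723812964988099
hatch angle 1.4988289146898865 3846 46.9667
```

View pics/s11.png

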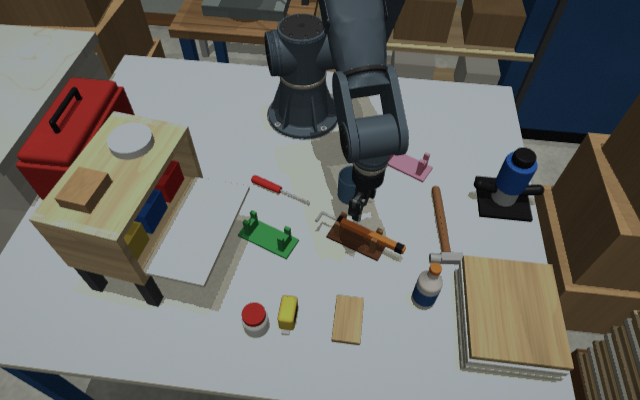

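The scene view shows the hatch level at about (200,230), the pole home at (360,235), and the bystanders where they were at the start.

```bash
python3 -c "
from cell import r
r.hand_in(); print(r.current_t())"
```

```text
the job is handed in; nothing more can be done
the job is handed in; nothing more can be done
```

The hatch is down on its stop and the pole is back in its wooden rest; the job was handed in at about 47 s of the 64 s allowed. `hand_in` reports no verdict, so what follows is from my own checks.

- **Eye and pin:** I found the eye with the wrist camera, about 12 mm above the slot foot, and the pin went through it with no measurable contact. I went by the camera and guarded the insertion by force, so I never needed to lay the pin on the rim.
- **Swing:** The hatch was already about 0.06 rad open at the start. I took it down along its arc in small steps. The force between pole and eye peaked at about 5 N, against the 15 N limit.
- **Pole:** I withdrew the pin without resistance and laid the pole where I took it. It had not slipped in the grip.
- **Last checks:** The hatch measured 1.50 rad. The pole's top sits level at 67 mm at both ends, which puts its origin at 56 mm. The gripper was clear of everything, and by eye the bystanders had not moved.

No check failed or disagreed. I did not measure the hatch's swing speed. From the step sizes I expect it stayed well under 1.5 rad/s.

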